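# Shut and latch the model transport case

### The arm

A 6-joint arm with a two-finger parallel gripper is mounted at the origin on the work surface. World frame = base frame: x ahead of the robot, y to its left, z up, the work surface at z = 0. Lengths are in mm, angles in rad, forces in N, time in s.
With the tool pointing down it reaches from about 275 to 1000 mm from the base axis. Payload 8.4 kg.
Tool frame: the origin (TCP) lies midway between the tips of the shut fingers; the grasp point (between the pads) lies 19 mm behind it; z points along the fingers, y is the line along which they close (so a half turn about z gives the same grasp; the last joint's range is limited). The gripper opens to 85 mm and grips with 20 to 120 N. Pads are 22 mm wide; open, the fingers measure 114 mm over their backs; the gripper's body (76 mm by 85 mm) begins 54 mm behind the grasp point. The pads swing forward as they close: fully open they stand 13 mm farther back than shut.
Start: joints at [1.109, 0.353, 1.633, -0, 1.155, -0.002], TCP at [277.354, 560.091, 197.581] pointing down, gripper open.
Joint ranges: [-2.63, 2.63], [-0.92, 2.1], [0.06, 2.66], [-1.3, 4.44], [0, 2.69], [-3.02, 3.02]. Speed limits (rad/s): [2.22, 2.22, 2.79, 3.14, 3.14, 3.14].

### API

Orientations are given as [roll, pitch, yaw] about the fixed x, y, z axes, in that order (R = Rz(yaw) Ry(pitch) Rx(roll)).
In Python, from rig import r, cams gives the robot as it stands. The module is installed in compiled form; this text tells all that it offers.
- The arm moves only by the tool send_rows, never from a script. Its argument "targets" is one flat list of numbers, 7 for each row, row after row: the shift along the tool's x, y, z in m, then the turn, a rotation vector about the tool's x, y, z in rad, then the opening, from -1 (shut) to 1 (fully open). In form: [tx, ty, tz, wx, wy, wz, fingers, tx, ty, tz, wx, wy, wz, fingers, ...]. A call has 1 to 12 rows; each row is the pose to reach, as a shift and turn from the pose commanded when the call began, along the tool's axes at that moment; what a row does not reach only later rows make up. A row lasts 1/12 s, in which the tool goes at most 41.7 mm and 7.16 degrees, less where a joint would pass 70% of its speed; a pose out of reach is approached as far as the arm can. A call with a gripper value outside its range is refused whole. The fingers move at their own pace and stop on an object; "grip_force" is the grip in N (left out, the last holds). Time passes only in rows, so rows that repeat a pose let the fingers close. It gives the time, the measured TCP pose, the force, the opening and the grip force at its end, in the units of the state.
- r.sense(): the state, without advancing time (a new reading comes with each control period).
- cams.grab_frame(name): name is "scene" or "top" or "wrist"; returns a dict with "color" (400x640x3 uint8, blue, green, red), "fx", "fy", "cx", "cy" (pixels), "xyz" and "attitude" of the camera in the world. Camera axes: x right, y down, z forward; pixel columns grow to the right and rows downward; lengths in mm; the calibration is good to about 2 mm. A picture is of the moment at which its call begins. There is no depth.
- r.sign_off(): hands the job in; it is judged then, once.
The state is a dict: "clock": time; "qpos": joint angles; "qvel": joint speeds; "joint_efforts": joint torques, N m; "eef_pos": TCP position; "tcp_rot": TCP orientation; "contact_force": force on the tool from outside, world axes, zero at the start; "wrist_torque": the same for the moment, N m; "opening": opening from 0.0 (shut) to 1.0 (fully open); "grasp_force": force on a finger pad.
Only numpy, scipy, OpenCV 4.12 (cv2) and the standard library are available. Lean on these libraries where they do the work, as an engineer would, in place of code of your own. Each camera call takes 0.05 s, during which the arm holds its last target. There are 200 camera calls.

### The job

Shut the brown plywood transport case with the model in it: fold its lid right down, and while you press it fully home against the sprung bumper turn the wing catch on the lid all the way round, so that its tongue sits under the keeper and the lid stays shut by itself. Leave everything else on the bench standing where it is.

Things in the scene. Friction and masses are not known exactly. Their poses are not given: they have to be found in the camera images.
- case: Transport case: brown plywood box that stands fast on the bench, 180 (its x) by 260 (its y) by 80 mm tall, a small white city model inside. Origin: centre of its underside; z up, y along the hinge; its +x side carries the hinge, its -x side (towards the robot) the keeper.
- lid (a joint): Lid angle (rad): 0 fully shut (hard stop), 1.57 upright, 1.9 leaning back on its stop. A 10 mm panel, 180 x 260 mm; shut, its underside is on the rim 80 mm above the bench. Stiff hinge: it stays at any angle (up to about 5 N at the free edge moves it), but near shut a bumper lifts it: pressed with 12 to 15 N at the catch it comes home; let go unlatched, it springs back to about 0.05.
- lid_hinge (a point): On the hinge axis, at the middle of the lid's width: 90 mm from the case's origin along the case's +x and 80 mm up. Axes turn with the lid: from here the panel runs along -x, its outer face is 10 mm along +z.
- lid_edge (a point): Middle of the lid's free edge, on its outer face, 180 mm from the hinge. Axes turn with the lid, z out of the outer face.
- catch (a joint): Angle of the steel wing catch (rad) about a pivot square to the lid's outer face, mid-width, 144 mm from the hinge. 0: tongue along the case's +y; it turns anticlockwise, seen from above the shut lid, to 1.571 (hard stop): tongue along the case's -x, under the keeper. Stays where left; 0.05 N m turns it. Unless the lid is pressed to within 3 mm of home, the tongue strikes the lip at about 1.2.
- catch_tip (a point): End of the catch's tongue, 66 mm from the pivot along the catch's y, at mid thickness (the tongue lies 2 to 8 mm above the lid's outer face).
- keeper (a point): Middle of the underside of the keeper's lip, 101.5 mm above the bench, 23 mm in front of the case's -x face. The keeper is a C-shaped steel bracket on that face, 36 mm wide; its lip (22 mm long, 6 mm thick) reaches back to 12 mm from the shut lid's edge. Lid home, there are 3.5 mm between tongue and lip.
- bumper (a joint): Sprung black rubber-capped bumper bar in the box, 160 mm along y, 165 mm from the hinge: how far it is pressed down (m); 0 free, standing 14 mm above the rim, 0.014 flush. It meets the lid in the last 0.09 rad; 2 N at first, 11 N when flush.
- catch_top (a point): Top of the catch's upright wing, on the pivot axis, 34 mm above the lid's outer face. The wing is a fin 54 mm long, 12 mm thick and 26 mm tall, standing on a flat bar 14 mm wide and 6 mm thick. Axes turn with the catch: y along the fin towards the tongue, z out of the lid.
- tower_white: Bystander, to be left alone: white stepped model tower, 60 x 60 x 130 mm tall. Origin: centre of its underside.
- tower_wood: Bystander, to be left alone: light wood model tower on a 70 mm square foot, 120 mm tall. Origin: centre of its underside.
- drum: Bystander, to be left alone: white round ribbed model building, 90 mm across, 70 mm tall. Origin: centre of its underside.
- glue: Bystander, to be left alone: white glue bottle with an orange cap, 52 mm across, 130 mm tall. Origin: centre of its underside.
- mug: Bystander, to be left alone: blue mug, 80 mm across, 90 mm tall. Origin: centre of its underside.
- screwdriver: Bystander, to be left alone: screwdriver lying on the bench.
- slab: Bystander, to be left alone: white flat slab, 100 x 70 x 20 mm. Origin: centre of its underside.

How it is judged:
By the outcome, as a careful person would: the job done as asked, in the order asked, and still so for the second after the job is handed in, with the robot touching nothing.
It also fails if it takes over 58 s, if anything falls off the work surface, if the arm or the gripper's body presses on something with over 40 N, if the wrist force passes 120 N, or if a joint passes its speed limit or range.

## Working session

There is one attempt and no reset: what is moved stays moved. The work goes in short steps, Python scripts to look and compute and a tool call to move; the robot and the scene stay as the last step left them, time stands still between calls to the robot, and variables do not carry over. Pictures are saved under pics/ and viewed, at most 12 in all, crops included, and the job is handed in when it is done.

Besides the shell and the picture viewer there is one more tool, called after "Request:" as name(argument=value, ...) on one line, values as JSON. send_rows: Moves the arm, as the interface text tells. Its arguments: {"type":"object","properties":{"targets":{"type":"array"},"grip_force":{"type":"number"}},"required":["targets"]}

```bash
mkdir -p pics; python3 - <<'E'
from rig import r,cams
import cv2,numpy as np
s=r.sense();print({k:np.round(v,3) for k,v in s.items()})
ims=[]
for n in("scene","top"):
    f=cams.grab_frame(n);cv2.imwrite(f"pics/{n}0.png",f["color"]);print(n,{k:np.round(f[k],4).tolist() for k in f if k!="color"})
E
```

```text
{'clock': np.float64(0.0), 'qpos': array([ 1.109,  0.354,  1.634, -0.   ,  1.155, -0.002]), 'qvel': array([-0.002, -0.   ,  0.   ,  0.   , -0.   ,  0.   ]), 'joint_efforts': array([-0.0000e+00, -6.0525e+01, -3.4207e+01, -0.0000e+00,  9.0000e-03,
        0.0000e+00]), 'eef_pos': array([277.117, 559.606, 196.88 ]), 'tcp_rot': array([-3.14 ,  0.   ,  2.682]), 'contact_force': array([-0.384, -0.674,  0.979]), 'wrist_torque': array([-0.008, -0.024, -0.004]), 'grasp_force': np.float64(0.0), 'opening': np.float64(1.002)}
scene {'fx': 440.8485, 'fy': 440.8485, 'cx': 320.6883, 'cy': 199.224, 'xyz': [1448.6131, 161.7586, 820.6295], 'attitude': [-2.2268, 0.0046, 1.7032]}
top {'fx': 380.3133, 'fy': 380.3133, 'cx': 319.9205, 'cy': 192.7255, 'xyz': [347.4769, 17.9755, 1000.9077], 'attitude': [-2.9508, -0.0166, -1.5406]}
```

View pics/scene0.png

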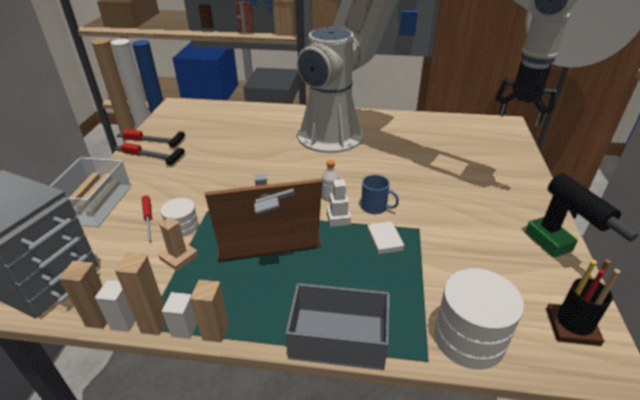

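View pics/top0.png

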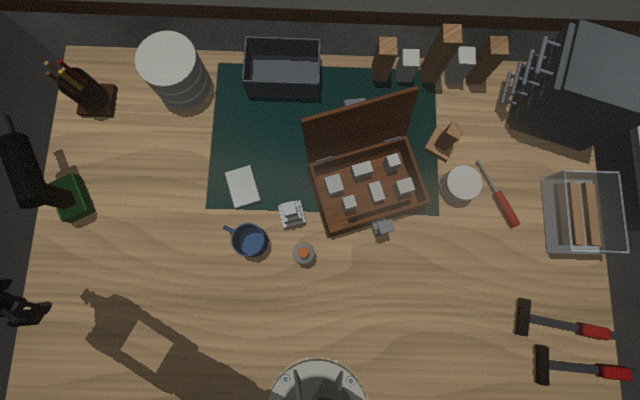

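The scene view shows the lid upright (outer face around x 210-320, y 180-258) with the catch at about (275,200). The top view shows the open box (310-425, 140-232), the lid leaning up from (303,122)-(415,90), and the keeper at (383,228). I'll zoom in for the corners.

```bash
cat > h.py <<'E'
import numpy as np
from scipy.spatial.transform import Rotation as Ro
from rig import r,cams
def ray(f,p):
    d=np.array([(p[0]-f["cx"])/f["fx"],(p[1]-f["cy"])/f["fy"],1.]);d/=np.linalg.norm(d)
    return np.array(f["xyz"]),Ro.from_euler("xyz",f["attitude"]).apply(d)
def plane(f,p,z):
    o,d=ray(f,p);return o+d*(z-o[2])/d[2]
def tri(f,p,g,q):
    a,d=ray(f,p);b,e=ray(g,q);s=np.linalg.lstsq(np.c_[d,-e],b-a,rcond=None)[0]
    P,Q=a+s[0]*d,b+s[1]*e;return (P+Q)/2,np.linalg.norm(P-Q)
def proj(f,P):
    c=Ro.from_euler("xyz",f["attitude"]).inv().apply(np.array(P)-f["xyz"])
    return c[...,:2]/c[...,2:]*[f["fx"],f["fy"]]+[f["cx"],f["cy"]]
E
python3 - <<'E'
import cv2,numpy as np
a=cv2.imread("pics/scene0.png")[165:285,190:350];b=cv2.imread("pics/top0.png")[75:250,280:480]
a=cv2.resize(a,(800,600),interpolation=cv2.INTER_CUBIC);b=cv2.resize(b,(686,600),interpolation=cv2.INTER_CUBIC)
cv2.imwrite("pics/s1.png",a);cv2.imwrite("pics/t1.png",b)
E
```

```text
(no output)
```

View pics/s1.png

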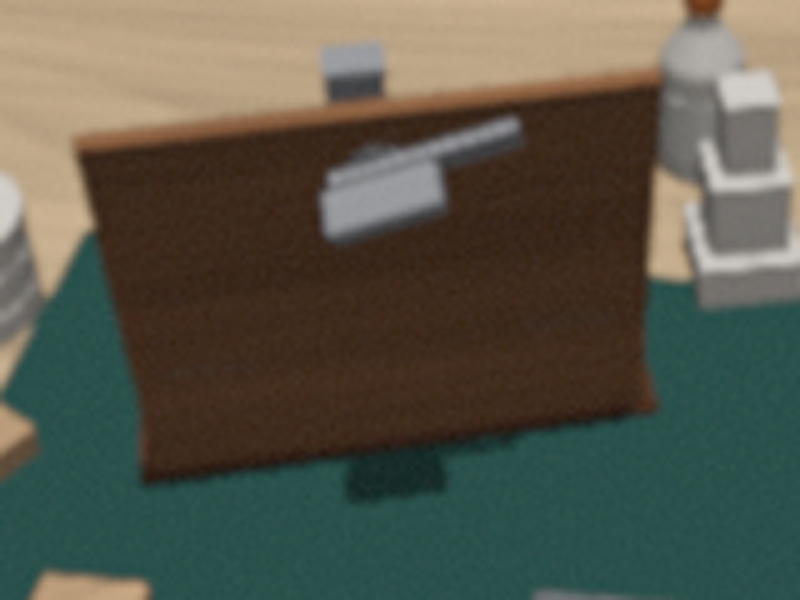

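View pics/t1.png

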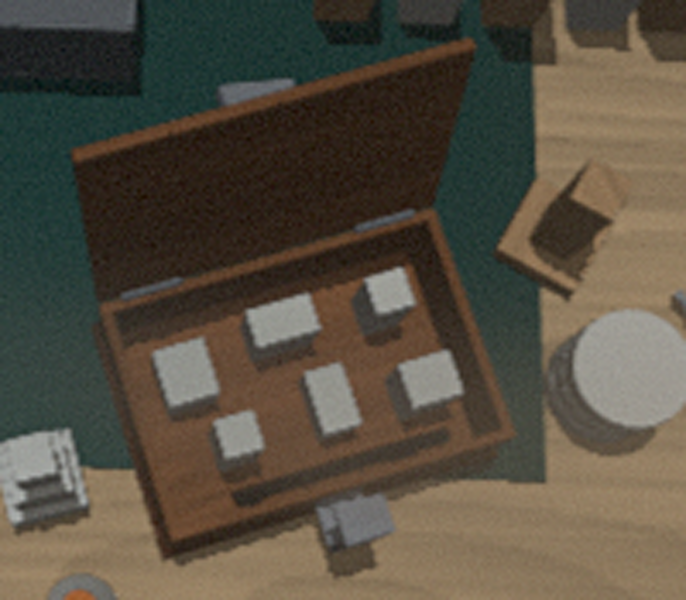

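```bash
python3 - <<'E'
from h import *
np.set_printoptions(precision=1,suppress=True)
S=cams.grab_frame("scene");T=cams.grab_frame("top")
s=lambda x,y:(190+x/5-.4,165+y/5-.4); t=lambda x,y:(280+x/3.4286-.35,75+y/3.4286-.35)
print("lid R",A:=tri(S,s(80,150),T,t(473,40)));print("lid L",B:=tri(S,s(658,82),T,t(75,150)))
print(np.linalg.norm(A[0]-B[0]),"tip",tri(S,s(520,120),T,t(220,90)))
c=[plane(T,t(*p),80) for p in((165,545),(512,433),(433,213),(103,303))]
for i in range(4):print(c[i],np.linalg.norm(c[i]-c[i-1]))
C=np.mean(c,0);u=c[0]-c[1]+c[3]-c[2];yaw=np.arctan2(-u[0],u[1]);print("centre",C,"yaw",yaw)
k=plane(T,t(357,520),107.5);print("keeper",k)
R=Ro.from_euler("z",yaw)
L=(A[0]+B[0])/2-C;l=R.inv().apply(L);print("lid edge mid in case",l,"ang hinge",np.arctan2(l[2],90-l[0]),np.hypot(l[2],90-l[0]),"keeper case",R.inv().apply(k-C))
for n,p,z in(("glue",(83,590),130),("tw",(40,455),130),("drum",(630,365),70),("wood",(600,190),120)):print(n,R.inv().apply(plane(T,t(*p),z)-C)[:2])
w=cams.grab_frame("wrist");print(w["xyz"],w["attitude"],w["fx"])
E
```

```text
lid R (array([ 729.8, -189. ,  251. ]), np.float64(4.676569278764548))
lid L (array([649.1,  53.4, 251.1]), np.float64(0.7954859122814084))
255.51968660022598 tip (array([687.5, -18.2, 253.4]), np.float64(32.45978061451942))
[425.8 -14.   80. ] 181.775743524629
[ 514.1 -261.7   80. ] 262.9572765352321
[ 678.2 -206.7   80. ] 173.09261209912592
[600.5  35.9  80. ] 254.76928504463012
centre [ 554.6 -111.6   80. ] yaw 0.32642431712341036
keeper [ 444.8 -144.7  107.5]
lid edge mid in case [141.7  -1.7 171. ] ang hinge 1.8644111502144831 178.69291223340605 keeper case [-114.7    3.9   27.5]
glue [-106.9  197.5]
tw [-11.9 199.6]
drum [ -63.3 -233.6]
wood [  58.  -236.5]
[208.  594.7 372.3] [2.8 0.  1.1] 297.6907751415093
```

```bash
cat >> h.py <<'E'
C=np.array([554.6,-111.6,0]);YAW=.3264;RC=Ro.from_euler("z",YAW)
def W(p): return C+RC.apply(p)
def mv(P,yaw,n=""):
    s=r.sense();R=Ro.from_euler("xyz",s["tcp_rot"]);G=Ro.from_euler("xyz",[np.pi,0,yaw])
    print(n,np.round(P),"shift m",np.round(R.inv().apply(np.array(P)-s["eef_pos"])/1000,4),"rv",np.round((R.inv()*G).as_rotvec(),4))
def lidpt(th,rho,h,y=0): # case-frame point on lid, h above underside
    return np.array([90-rho*np.cos(th)+h*np.sin(th),y,80+rho*np.sin(th)+h*np.cos(th)])
E
python3 - <<'E'
from h import *
y=np.pi/2+YAW
P=r.sense()["eef_pos"].copy();P[2]=340;mv(P,2.682,"up")
mv(W([185,-60,340]),y,"behind high");mv(W([185,-60,215]),y,"behind low")
E
```

```text
up [277. 560. 340.] shift m [-0.000e+00 -1.000e-04 -1.428e-01] rv [-0.0006  0.     -0.0002]
behind high [ 749. -109.  340.] shift m [-0.7197 -0.3902 -0.1425] rv [-6.000e-04  3.000e-04  7.846e-01]
behind low [ 749. -109.  215.] shift m [-0.7197 -0.3901 -0.0175] rv [-6.000e-04  3.000e-04  7.846e-01]
```

Request:
send_rows(targets=[0, 0, -0.143, 0, 0, 0, -1, 0, 0, -0.143, 0, 0, 0, -1, 0, 0, -0.143, 0, 0, 0, -1, 0, 0, -0.143, 0, 0, 0, -1, -0.72, -0.39, -0.143, 0, 0, 0.785, -1, -0.72, -0.39, -0.143, 0, 0, 0.785, -1, -0.72, -0.39, -0.143, 0, 0, 0.785, -1, -0.72, -0.39, -0.143, 0, 0, 0.785, -1, -0.72, -0.39, -0.143, 0, 0, 0.785, -1, -0.72, -0.39, -0.143, 0, 0, 0.785, -1, -0.72, -0.39, -0.143, 0, 0, 0.785, -1, -0.72, -0.39, -0.143, 0, 0, 0.785, -1])

```text
clock: 1.25
eef_pos: [470.3, 285.9, 340.7]
tcp_rot: [3.141, -0.0, 1.894]
contact_force: [1.3, 0.9, 0.4]
opening: -0.0
grasp_force: 0.0
```

```bash
python3 - <<'E'
from h import *
y=np.pi/2+YAW
s=r.sense();print(s["eef_pos"],s["tcp_rot"],s["qpos"])
mv(W([185,-60,340]),y,"behind high")
E
```

```text
[470.27573157 285.87833743 340.7093574 ] [ 3.14129907e+00 -3.66069634e-05  1.89419169e+00] [ 5.43498412e-01  1.28281299e-01  1.61050248e+00 -2.87817506e-05
  1.40251438e+00  2.20107874e-01]
behind high [ 749. -109.  340.] shift m [-0.4631  0.1388  0.0007] rv [ 0.0003 -0.     -0.003 ]
```

Request:
send_rows(targets=[-0.463, 0.139, 0, 0, 0, 0, -1, -0.463, 0.139, 0, 0, 0, 0, -1, -0.463, 0.139, 0, 0, 0, 0, -1, -0.463, 0.139, 0, 0, 0, 0, -1, -0.463, 0.139, 0, 0, 0, 0, -1, -0.463, 0.139, 0, 0, 0, 0, -1, -0.463, 0.139, 0, 0, 0, 0, -1, -0.463, 0.139, 0, 0, 0, 0, -1, -0.463, 0.139, 0, 0, 0, 0, -1, -0.463, 0.139, 0, 0, 0, 0, -1, -0.463, 0.139, 0, 0, 0, 0, -1, -0.463, 0.139, 0, 0, 0, 0, -1])

```text
clock: 2.25
eef_pos: [750.9, -110.2, 339.6]
tcp_rot: [-3.141, 0.001, 1.895]
contact_force: [-0.6, 0.8, 0.2]
opening: 0.001
grasp_force: 0.0
```

```bash
python3 - <<'E'
from h import *
y=np.pi/2+YAW
s=r.sense();print(s["eef_pos"],s["tcp_rot"],s["qpos"])
mv(W([185,-60,215]),y,"behind low")
for th in (1.6,1.4,1.2,1.0,.8,.6,.4,.2,.1):
    p=lidpt(th,150,10,-60);mv(W(p),y,f"{th} {np.round(p)}")
import cv2
f=cams.grab_frame("scene");cv2.imwrite("pics/s2.png",cv2.resize(f["color"][90:290,150:400],(750,600),interpolation=2))
E
```

```text
[ 750.89237274 -110.23766703  339.63248744] [-3.14092558e+00  8.28433189e-04  1.89495168e+00] [-1.47227738e-01  4.90468506e-01  1.12210967e+00 -1.04191374e-03
  1.52923261e+00 -4.71339411e-01]
behind low [ 749. -109.  215.] shift m [ 0.0017 -0.0013  0.1246] rv [-0.0007  0.0008 -0.0022]
1.6 [104. -60. 230.] [ 673. -135.  230.] shift m [ 0.0016 -0.0819  0.11  ] rv [-0.0007  0.0008 -0.0022]
1.4 [ 74. -60. 230.] [ 644. -145.  230.] shift m [ 0.0015 -0.1119  0.1102] rv [-0.0007  0.0008 -0.0022]
1.2 [ 45. -60. 223.] [ 616. -154.  223.] shift m [ 0.0014 -0.1413  0.1163] rv [-0.0007  0.0008 -0.0022]
1.0 [ 17. -60. 212.] [ 590. -163.  212.] shift m [ 0.0014 -0.1689  0.1281] rv [-0.0007  0.0008 -0.0022]
0.8 [ -7. -60. 195.] [ 567. -171.  195.] shift m [ 0.0013 -0.1936  0.1452] rv [-0.0007  0.0008 -0.0022]
0.6 [-28. -60. 173.] [ 547. -177.  173.] shift m [ 0.0013 -0.2144  0.1668] rv [-0.0007  0.0008 -0.0022]
0.4 [-44. -60. 148.] [ 532. -183.  148.] shift m [ 0.0013 -0.2305  0.1922] rv [-0.0007  0.0008 -0.0022]
0.2 [-55. -60. 120.] [ 522. -186.  120.] shift m [ 0.0013 -0.2412  0.2202] rv [-0.0007  0.0008 -0.0022]
0.1 [-58. -60. 105.] [ 519. -187.  105.] shift m [ 0.0013 -0.2445  0.2349] rv [-0.0007  0.0008 -0.0022]
```

View pics/s2.png

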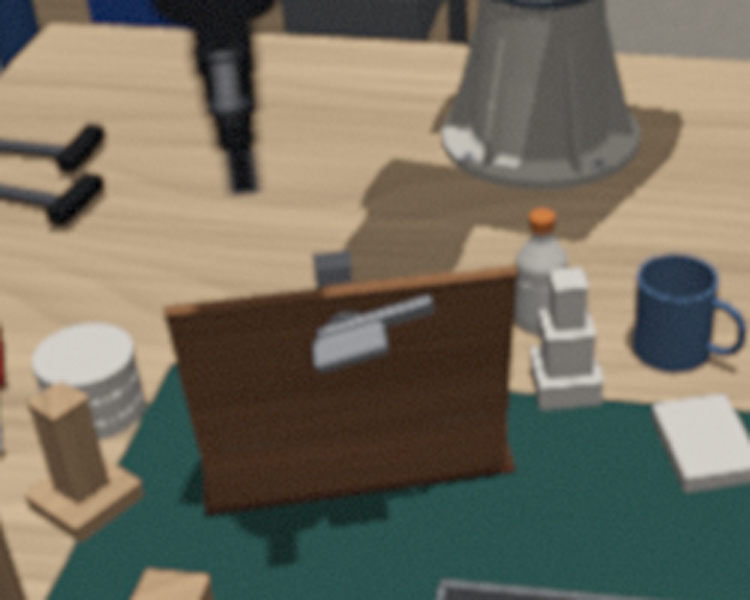

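The gripper, shut, is above and behind the lid edge at about (245,185). Its shadow falls left of the fin, so I'll lower it and push.

Request:
send_rows(targets=[0, 0, 0.12, 0, 0, 0, -1, 0, 0, 0.12, 0, 0, 0, -1, 0, 0, 0.12, 0, 0, 0, -1, 0, -0.02, 0.12, 0, 0, 0, -1, 0, -0.03, 0.12, 0, 0, 0, -1, 0, -0.04, 0.12, 0, 0, 0, -1, 0, -0.05, 0.115, 0, 0, 0, -1, 0, -0.058, 0.112, 0, 0, 0, -1, 0, -0.066, 0.11, 0, 0, 0, -1, 0, -0.074, 0.11, 0, 0, 0, -1, 0, -0.082, 0.11, 0, 0, 0, -1, 0, -0.09, 0.11, 0, 0, 0, -1])

```text
clock: 3.3
eef_pos: [663.7, -135.4, 231.0]
tcp_rot: [3.141, 0.0, 1.897]
contact_force: [0.5, -0.1, -0.3]
opening: 0.0
grasp_force: 0.0
```

```bash
python3 - <<'E'
from h import *
import cv2
s=r.sense();print(s["contact_force"],RC.inv().apply(s["eef_pos"]-C))
f=cams.grab_frame("scene");t=cams.grab_frame("top")
cv2.imwrite("pics/s3.png",np.hstack([cv2.resize(f["color"][100:300,180:380],(400,400)),cv2.resize(t["color"][60:260,280:480],(400,400))]))
E
```

```text
[ 0.50586381 -0.08204719 -0.33226474] [ 95.66717832 -57.52436349 230.9834434 ]
```

View pics/s3.png

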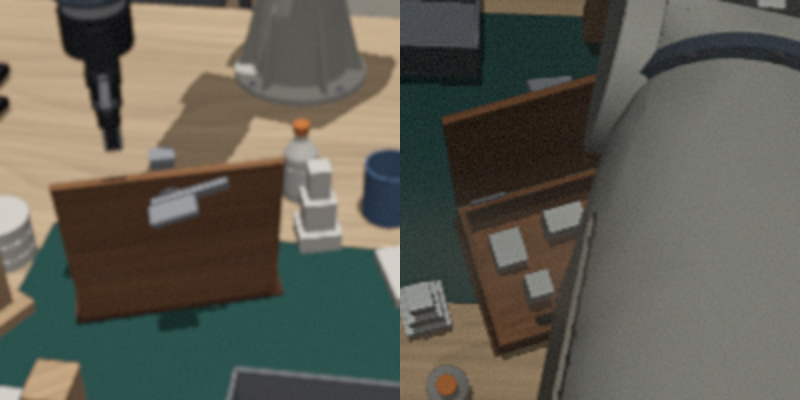

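```bash
python3 - <<'E'
from h import *
f=cams.grab_frame("scene");t=cams.grab_frame("top")
s=r.sense()
for P in (s["eef_pos"],[750,-110,340],[729.8,-189,251],[649,53,251]):
  for g in(f,t): print(P,proj(g,P))
print(proj(f,W([90,130,80])),proj(f,W([90,-130,80])),proj(f,W([90,130,0])),proj(f,W([90,-130,0])))
E
```

```text
[ 664.23477335 -135.21775258  230.58395355] [238.38157888 186.15160621]
[ 664.23477335 -135.21775258  230.58395355] [389.59260138 118.44599206]
[750, -110, 340] [232.12199568 167.45818466]
[750, -110, 340] [387.47266323  53.76722812]
[729.8, -189, 251] [204.52567455 194.33960435]
[729.8, -189, 251] [416.4879131   86.64578866]
[649, 53, 251] [320.84950995 180.99713215]
[649, 53, 251] [301.52559765 118.46192242]
[318.88313362 223.73795586] [215.96503813 237.31533725] [319.0953216  246.38395264] [220.58085105 260.15468788]
```

```bash
python3 - <<'E'
from h import *
import cv2
f=cams.grab_frame("scene");t=cams.grab_frame("top")
P=np.array([277.1,559.6,196.9]);R=Ro.from_euler("xyz",[np.pi,0,2.682])
for o in([0,0,0],[0,50,-13],[0,-50,-13],[0,0,-73]):
    print(o,proj(f,P+R.apply(o)),proj(t,P+R.apply(o)))
a=cv2.imread("pics/scene0.png")[50:150,470:600];b=cv2.imread("pics/top0.png")[260:360,0:130]
w=cams.grab_frame("wrist")
n=f["color"][130:230,180:310]
cv2.imwrite("pics/g.png",np.vstack([np.hstack([cv2.resize(x,(390,300)) for x in(a,b)]),np.hstack([cv2.resize(x,(390,300)) for x in(n,w["color"])])]))
print(w["xyz"],w["attitude"],r.sense()["eef_pos"],proj(w,r.sense()["eef_pos"]))
E
```

```text
[0, 0, 0] [514.15415451 134.71350481] [ 44.98560163 293.31267091]
[0, 50, -13] [533.7890225  135.48627463] [ 19.79341226 281.66438775]
[0, -50, -13] [497.57635189 126.02162164] [ 61.3350204  305.99586962]
[0, 0, -73] [521.13343035 111.32133819] [ 17.43981376 296.09767171]
[640.18858258 -61.01739913 405.65569473] [ 2.83199185e+00 -4.56247161e-04  3.25681106e-01] [ 664.60592684 -135.02845892  230.38674248] [315.86184291 231.47685478]
```

View pics/g.png

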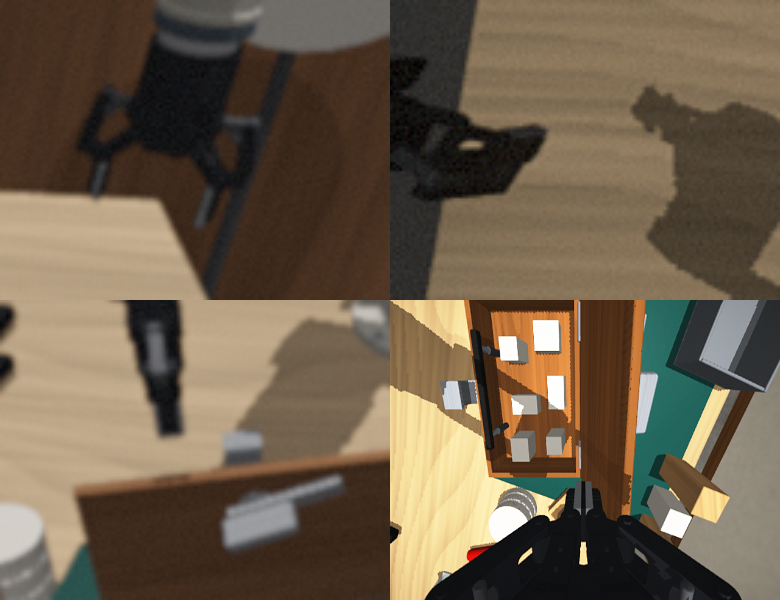

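```bash
python3 - <<'E'
from h import *
w=cams.grab_frame("wrist");f=cams.grab_frame("scene");s=r.sense();P=s["eef_pos"];R=Ro.from_euler("xyz",s["tcp_rot"])
print(tri(w,(317,247),f,(236.7,175)),P)
z=np.arange(0,-60,-10)
for k in z: print(k,proj(w,P+R.apply([0,0,k])),proj(f,P+R.apply([0,0,k])))
print("lid corners in wrist",proj(w,[729.8,-189,251]),"wrist cam in tool",R.inv().apply(w["xyz"]-P))
for g in((236.7,175),):print([RC.inv().apply(plane(f,g,zz)-C) for zz in(230,250,260,270)])
E
```

```text
(array([ 664.15914214, -133.27493987,  260.42387813]), np.float64(4.595745181749594)) [ 664.51684807 -135.02938341  230.35110252]
0 [315.67891025 231.49355775] [238.43931536 186.31206947]
-10 [315.62568072 238.2122542 ] [237.91772298 182.7453109 ]
-20 [315.56654273 245.6767245 ] [237.38973685 179.13483052]
-30 [315.50045471 254.01843619] [236.85523868 175.47981946]
-40 [315.42611499 263.40168666] [236.31410725 171.77944877]
-50 [315.34187523 274.03453326] [235.7662183  168.03286878]
lid corners in wrist [384.47822383 346.64685828] wrist cam in tool [  77.94360421    0.69748395 -175.24311664]
[array([ 49.11695731, -59.31862456, 230.        ]), array([ 79.09660253, -58.24883089, 250.        ]), array([ 94.08642514, -57.71393406, 260.        ]), array([109.07624775, -57.17903722, 270.        ])]
```

Request:
send_rows(targets=[0, 0, -0.04, 0, 0, 0, -1, 0, 0, -0.045, 0, 0, 0, -1, 0, 0.04, -0.045, 0, 0, 0, -1, 0, 0.08, -0.045, 0, 0, 0, -1, 0, 0.092, -0.045, 0, 0, 0, -1, 0, 0.092, -0.045, 0, 0, 0, -1, 0, 0.092, -0.01, 0, 0, 0, -1, 0, 0.092, 0.03, 0, 0, 0, -1, 0, 0.092, 0.032, 0, 0, 0, -1, 0, 0.08, 0.032, 0, 0, 0, -1, 0, 0.07, 0.032, 0, 0, 0, -1, 0, 0.06, 0.032, 0, 0, 0, -1])

```text
clock: 4.75
eef_pos: [720.9, -116.5, 200.3]
tcp_rot: [3.14, 0.001, 1.897]
contact_force: [5.4, 1.7, 3.8]
opening: -0.001
grasp_force: 2.6
```

Request:
send_rows(targets=[0, -0.01, 0, 0, 0, 0, -1, 0, -0.02, 0, 0, 0, 0, -1, 0, -0.028, 0, 0, 0, 0, -1, 0, -0.036, 0, 0, 0, 0, -1, 0, -0.044, 0, 0, 0, 0, -1, 0, -0.052, 0, 0, 0, 0, -1])

```text
clock: 5.25
eef_pos: [671.1, -132.9, 198.8]
tcp_rot: [3.141, 0.0, 1.897]
contact_force: [2.8, 0.5, 2.6]
opening: -0.002
grasp_force: 1.6
```

Request:
send_rows(targets=[0, -0.008, 0, 0, 0, 0, -1, 0, -0.017, -0.002, 0, 0, 0, -1, 0, -0.032, 0, 0, 0, 0, -1, 0, -0.046, 0.004, 0, 0, 0, -1, 0, -0.06, 0.009, 0, 0, 0, -1, 0, -0.074, 0.015, 0, 0, 0, -1, 0, -0.086, 0.023, 0, 0, 0, -1, 0, -0.098, 0.032, 0, 0, 0, -1, 0, -0.109, 0.042, 0, 0, 0, -1, 0, -0.119, 0.054, 0, 0, 0, -1, 0, -0.128, 0.066, 0, 0, 0, -1, 0, -0.135, 0.079, 0, 0, 0, -1])

```text
clock: 6.25
eef_pos: [541.8, -176.1, 119.0]
tcp_rot: [-3.14, -0.001, 1.897]
contact_force: [-0.5, 0.6, 1.1]
opening: -0.0
grasp_force: 0.5
```

```bash
python3 - <<'E'
from h import *
import cv2
s=r.sense();print(s["contact_force"],RC.inv().apply(s["eef_pos"]-C))
f=cams.grab_frame("scene");cv2.imwrite("pics/s5.png",cv2.resize(f["color"][110:270,180:360],(720,640))[:600])
E
```

```text
[-0.53725592  0.59399284  1.09034303] [-32.8505873  -57.0166551  118.96238375]
```

View pics/s5.png

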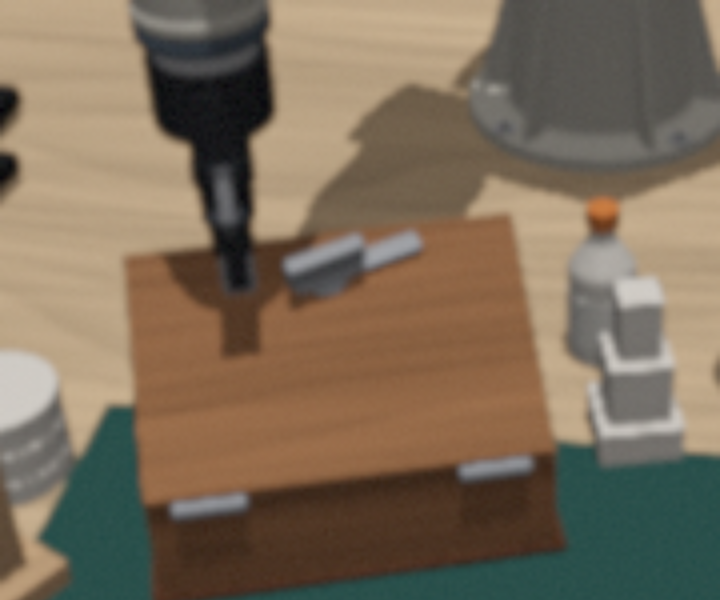

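The lid is part shut, at roughly 0.4 rad. The tip rests on it at about (238,285), clear of the fin at (285-365, 240-285). I'll keep pushing down.

Request:
send_rows(targets=[0, -0.006, 0.014, 0, 0, 0, -1, 0, -0.011, 0.028, 0, 0, 0, -1, 0, -0.013, 0.036, 0, 0, 0, -1, 0, -0.014, 0.042, 0, 0, 0, -1, 0, -0.014, 0.045, 0, 0, 0, -1, 0, -0.014, 0.045, 0, 0, 0, -1])

```text
clock: 6.8
eef_pos: [530.4, -180.2, 74.2]
tcp_rot: [-3.141, -0.001, 1.897]
contact_force: [-0.7, -0.0, 0.1]
opening: 0.0
grasp_force: 0.0
```

```bash
python3 - <<'E'
from h import *
s=r.sense();print(s["contact_force"],RC.inv().apply(s["eef_pos"]-C))
E
```

```text
[-0.74573712 -0.03930492  0.10730913] [-44.87726938 -57.21607771  74.17873212]
```

Request:
send_rows(targets=[0, 0, 0.003, 0, 0, 0, -1, 0, 0, 0.006, 0, 0, 0, -1, 0, 0, 0.006, 0, 0, 0, -1])

```text
clock: 7.05
eef_pos: [531.2, -180.4, 68.6]
tcp_rot: [3.141, 0.0, 1.897]
contact_force: [0.0, -0.6, -0.0]
opening: 0.001
grasp_force: 0.0
```

Request:
send_rows(targets=[0, 0, 0.003, 0, 0, 0, -1, 0, 0, 0.006, 0, 0, 0, -1, 0, 0, 0.006, 0, 0, 0, -1])

```text
clock: 7.3
eef_pos: [530.6, -180.6, 62.5]
tcp_rot: [-3.141, 0.0, 1.897]
contact_force: [-1.5, -0.8, 2.1]
opening: 0.002
grasp_force: 0.8
```

Request:
send_rows(targets=[0, 0, 0.003, 0, 0, 0, -1, 0, 0, 0.005, 0, 0, 0, -1, 0, 0, 0.005, 0, 0, 0, -1])

```text
clock: 7.55
eef_pos: [530.2, -180.7, 57.7]
tcp_rot: [-3.141, 0.0, 1.897]
contact_force: [-3.8, -1.1, 5.1]
opening: -0.001
grasp_force: 2.6
```

Request:
send_rows(targets=[0, 0, 0.002, 0, 0, 0, -1, 0, 0, 0.004, 0, 0, 0, -1, 0, 0, 0.004, 0, 0, 0, -1])

```text
clock: 7.8
eef_pos: [530.3, -180.7, 56.4]
tcp_rot: [-3.141, 0.0, 1.897]
contact_force: [-14.2, 0.3, 37.2]
opening: 0.002
grasp_force: 18.5
```

Request:
send_rows(targets=[0, 0, -0.01, 0, 0, 0, -1, 0, 0, -0.04, 0, 0, 0, -1, 0, 0, -0.08, 0, 0, 0, -1, 0, 0, -0.1, 0, 0, 0, -1, 0.1, -0.05, -0.15, 0, 0, 0, -1, 0.15, -0.05, -0.2, 0, 0, 0, -1, 0.15, -0.05, -0.2, 0, 0, 0, -1, 0.15, -0.05, -0.2, 0, 0, 0, -1])

```text
clock: 8.47
eef_pos: [443.9, -67.7, 242.1]
tcp_rot: [-3.141, -0.0, 1.896]
contact_force: [0.6, 1.3, 0.6]
opening: -0.0
grasp_force: 0.0
```

```bash
python3 - <<'E'
from h import *
import cv2
s=r.sense();print(s["contact_force"],s["eef_pos"])
f=cams.grab_frame("scene");w=cams.grab_frame("wrist");t=cams.grab_frame("top")
for n,g in(("s",f),("w",w),("t",t)):cv2.imwrite(f"pics/{n}6.png",g["color"])
np.save("pics/w6.npy",np.r_[w["xyz"],w["attitude"]])
cv2.imwrite("pics/c6.png",np.vstack([np.hstack([cv2.resize(f["color"][125:225,180:340],(400,250)),cv2.resize(t["color"][90:240,280:480],(400,250))]),cv2.resize(w["color"],(800,500))])[:,:])
i=cv2.imread("pics/c6.png");cv2.imwrite("pics/c6.png",cv2.resize(i,(640,600)))
E
```

```text
[0.60116959 1.32195095 0.58836829] [443.94245628 -67.74028007 242.10844626]
```

View pics/c6.png

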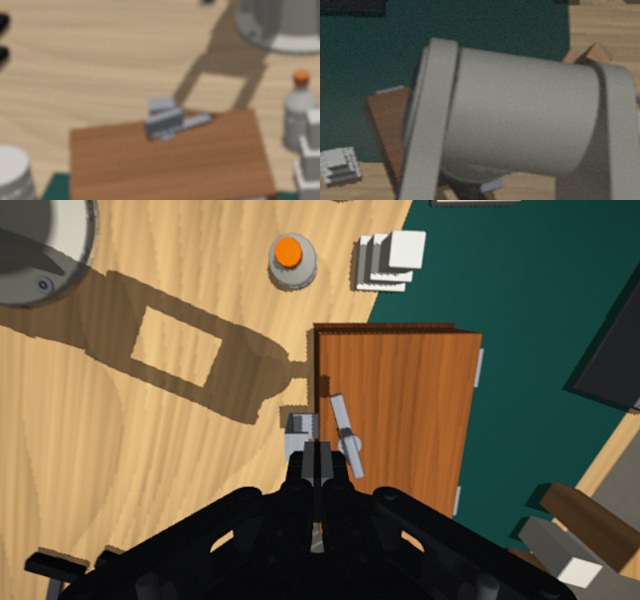

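The lid is almost shut (wrist view, x 315-480, y 325-515), with the keeper at (300,435). The catch runs from its tongue tip at (338,397) to the fin end at (360,475), still turned about 0.2. I'll measure the catch by mask.

```bash
python3 - <<'E'
from h import *
import cv2
np.set_printoptions(precision=1,suppress=True)
w=cams.grab_frame("wrist");im=w["color"];hsv=cv2.cvtColor(im,cv2.COLOR_BGR2HSV)
m=((hsv[...,1]<70)&(hsv[...,2]>70)).astype(np.uint8)
n,l,st,c=cv2.connectedComponentsWithStats(m[180:300,320:400].copy())
k=1+np.argmax(st[1:,4]);print(st[k],c[k]+[320,180])
ys,xs=np.nonzero(l==k);xs=xs+320;ys=ys+180
cn=cv2.findContours((l==k).astype(np.uint8),0,2)[0][0][:,0]+[320,180]
ap=cv2.approxPolyDP(cn,2,True)[:,0];print(ap.tolist())
I=lambda p,z:RC.inv().apply(plane(w,p,z)-C)
print("tongue end",[I((337.5,195),z) for z in(97,102)],"fin end top",[I((360,275),z) for z in(124,131)])
edge=(m[150:300,300:420]);
# lid front edge corner check
print("lid corners",I((318,132),97),I((481,133),91), "expected",lidpt(.05,180,10,130),[90,130,90])
for th in(0,.05,.09):
    print(th,"pivot proj base",proj(w,W(lidpt(th,144,10))),"top",proj(w,W(lidpt(th,144,44))),"tongue(a=0.2)",proj(w,W(lidpt(th,144+66*np.sin(.2),15,66*np.cos(.2)))))
b=RC.inv().apply
for y in range(192,280,4):
    q=xs[ys==y]; print(y,q.min() if len(q) else 0,q.max() if len(q) else 0,end="; ")
E
```

```text
[ 15  52  27  44 627] [350.  250.6]
[[339, 234], [335, 241], [340, 251], [346, 252], [346, 260], [348, 259], [352, 274], [359, 274], [361, 269], [355, 250], [358, 238], [353, 232], [343, 233], [340, 238]]
tongue end [array([-64.5,  56.2,  97. ]), array([-64.9,  57.8, 102. ])] fin end top [array([-39. , -30.3, 124. ]), array([-40.2, -25.9, 131. ])]
lid corners [-86.8 125.9  97. ] [ 89.5 124.5  91. ] expected [-89.3 130.   99. ] [90, 130, 90]
0 pivot proj base [344.7 237.7] top [347.6 251. ] tongue(a=0.2) [335.3 187.3]
0.05 pivot proj base [345.9 240.3] top [350.5 254.1] tongue(a=0.2) [336.6 189.2]
0.09 pivot proj base [347.  242.5] top [353.1 256.7] tongue(a=0.2) [337.9 190.8]
192 0 0; 196 0 0; 200 0 0; 204 0 0; 208 0 0; 212 0 0; 216 0 0; 220 0 0; 224 0 0; 228 0 0; 232 348 353; 236 339 357; 240 336 358; 244 336 358; 248 337 356; 252 344 356; 256 347 357; 260 346 358; 264 349 359; 268 350 360; 272 351 361; 276 0 0;
```

```bash
python3 - <<'E'
from h import *
y=np.pi/2+YAW+.24
for z in(200,120,78):mv(W([-51,-2,z]),y)
E
```

```text
[ 507. -130.  200.] shift m [-0.0779  0.0381  0.0423] rv [ 0.002   0.0016 -0.2388]
 [ 507. -130.  120.] shift m [-0.0778  0.0379  0.1223] rv [ 0.002   0.0016 -0.2388]
 [ 507. -130.   78.] shift m [-0.0777  0.0378  0.1643] rv [ 0.002   0.0016 -0.2388]
```

Request:
send_rows(targets=[-0.04, 0.02, 0.02, 0, 0, -0.12, -0.06, -0.078, 0.038, 0.042, 0, 0, -0.239, -0.06, -0.078, 0.038, 0.042, 0, 0, -0.239, -0.06, -0.078, 0.038, 0.06, 0, 0, -0.239, -0.06, -0.078, 0.038, 0.08, 0, 0, -0.239, -0.06, -0.078, 0.038, 0.08, 0, 0, -0.239, -0.06])

```text
clock: 9.17
eef_pos: [503.6, -130.8, 156.6]
tcp_rot: [-3.136, -0.006, 2.133]
contact_force: [-1.4, -0.3, -0.3]
opening: 0.469
grasp_force: 0.0
```

```bash
python3 - <<'E'
from h import *
import cv2
s=r.sense();print(s["contact_force"],s["eef_pos"],s["tcp_rot"],s["opening"])
w=cams.grab_frame("wrist");cv2.imwrite("pics/w7.png",cv2.resize(w["color"][100:340,160:480],(800,600)))
for a in (0,): print(proj(w,W(lidpt(.05,144,44))),proj(w,s["eef_pos"]))
E
```

```text
[-1.4007097  -0.29257553 -0.2902044 ] [ 503.58103884 -130.76322523  156.64322494] [-3.13615275 -0.00569422  2.13317885] 0.46901158867255777
[320.54593745 215.65764649] [315.82932116 231.2848796 ]
```

View pics/w7.png

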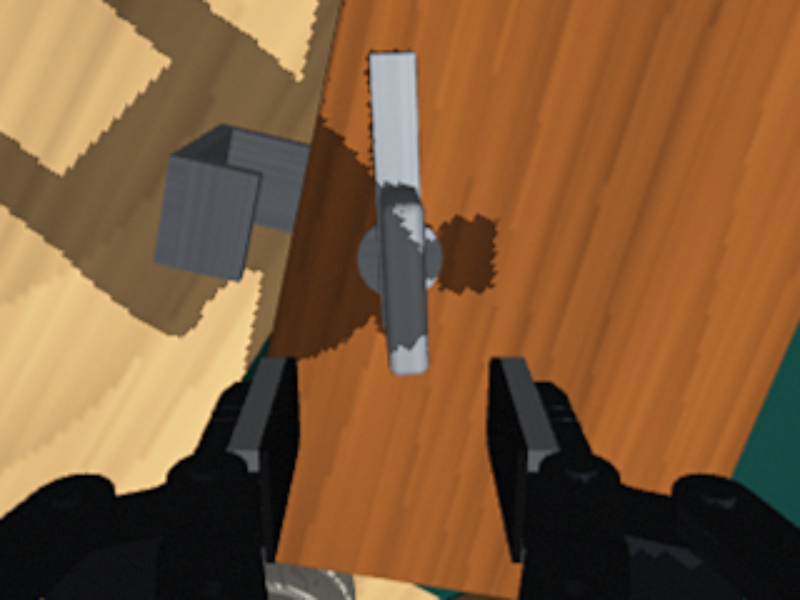

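The wrist view shows the fin (top centre about (406,288)) almost parallel with the pads and roughly centred between them, at x 297 and 490. The keeper is at (235,200), clear of the fingers. Now I'll work out the fine correction.

```bash
python3 - <<'E'
from h import *
np.set_printoptions(precision=2,suppress=True)
w=cams.grab_frame("wrist");s=r.sense();print(s["eef_pos"],s["tcp_rot"])
for z in(127,131):
    P=plane(w,(322.4,215.2),z);print(P,RC.inv().apply(P-C))
    P[2]=78;mv(P,s["tcp_rot"][2])
a=plane(w,(160+405/2.5,100+205/2.5),131);b=plane(w,(160+408/2.5,100+370/2.5),131)
d=a-b;print("fin len",np.linalg.norm(d),"yaw of fin",np.arctan2(d[1],d[0]))
E
```

```text
[ 505.46 -130.81  160.23] [-3.14 -0.    2.13]
[ 508.78 -129.01  127.  ] [-48.98  -1.79 127.  ]
 [ 509. -129.   78.] shift m [-0.    0.    0.08] rv [-0. -0.  0.]
[ 507.92 -127.77  131.  ] [-49.4   -0.35 131.  ]
 [ 508. -128.   78.] shift m [0.   0.   0.08] rv [-0. -0.  0.]
fin len 51.3146578609953 yaw of fin 2.156223215509483
```

Request:
send_rows(targets=[0.001, 0.0035, 0.02, 0, 0, -0.02, -0.06, 0.001, 0.0035, 0.04, 0, 0, -0.02, -0.06, 0.001, 0.0035, 0.06, 0, 0, -0.02, -0.06, 0.001, 0.0035, 0.072, 0, 0, -0.02, -0.06, 0.001, 0.0035, 0.078, 0, 0, -0.02, -0.06, 0.001, 0.0035, 0.08, 0, 0, -0.02, -0.06, 0.001, 0.0035, 0.08, 0, 0, -0.02, -0.06, 0.001, 0.0035, 0.08, 0, 0, -0.02, -0.06])

```text
clock: 9.93
eef_pos: [509.5, -128.0, 82.5]
tcp_rot: [3.14, 0.001, 2.156]
contact_force: [0.6, -0.0, -0.6]
opening: 0.476
grasp_force: 0.0
```

Request:
send_rows(targets=[0, 0, 0, 0, 0, 0, -1, 0, 0, 0, 0, 0, 0, -1, 0, 0, 0, 0, 0, 0, -1, 0, 0, 0, 0, 0, 0, -1, 0, 0, 0, 0, 0, 0, -1, 0, 0, 0, 0, 0, 0, -1], grip_force=50)

```text
clock: 10.43
eef_pos: [506.5, -129.4, 81.9]
tcp_rot: [-3.137, 0.0, 2.157]
contact_force: [-8.0, -10.6, 7.6]
opening: 0.123
grasp_force: 50.8
```

```bash
python3 - <<'E'
from h import *
s=r.sense();print({k:np.round(s[k],2) for k in("eef_pos","tcp_rot","contact_force","wrist_torque","opening","grasp_force","qpos")})
E
```

```text
{'eef_pos': array([ 506.54, -129.37,   81.87]), 'tcp_rot': array([-3.14,  0.  ,  2.16]), 'contact_force': array([ -7.96, -10.57,   7.63]), 'wrist_torque': array([-1.94,  1.82,  0.11]), 'opening': np.float64(0.12), 'grasp_force': np.float64(50.76), 'qpos': array([-0.25,  0.34,  1.95, -0.  ,  0.85, -0.83])}
```

Request:
send_rows(targets=[0, -0.0035, 0, 0, 0, 0, -1, 0, -0.0035, 0.002, 0, 0, 0, -1, 0, -0.0035, 0.004, 0, 0, 0, -1, 0, -0.0035, 0.004, 0, 0, 0, -1])

```text
clock: 10.77
eef_pos: [505.7, -129.8, 78.0]
tcp_rot: [-3.141, 0.0, 2.156]
contact_force: [-2.4, -0.1, 5.8]
opening: 0.123
grasp_force: 48.6
```

Request:
send_rows(targets=[0, 0, 0.002, 0, 0, 0, -1, 0, 0, 0.003, 0, 0, 0, -1, 0, 0, 0.003, 0, 0, 0, -1])

```text
clock: 11.02
eef_pos: [505.1, -130.1, 75.2]
tcp_rot: [-3.14, 0.0, 2.156]
contact_force: [-6.2, -3.1, 10.0]
opening: 0.127
grasp_force: 49.4
```

Request:
send_rows(targets=[0, -0.002, 0.002, 0, 0, 0, -1, 0, -0.002, 0.003, 0, 0, 0, -1, 0, -0.002, 0.003, 0, 0, 0, -1])

```text
clock: 11.27
eef_pos: [504.8, -130.4, 73.7]
tcp_rot: [3.14, 0.0, 2.155]
contact_force: [-6.0, 5.6, 24.4]
opening: 0.121
grasp_force: 51.6
```

Request:
send_rows(targets=[0, -0.0005, 0.001, 0, 0, 0, -1, 0, -0.0005, 0.002, 0, 0, 0, -1, 0, -0.0005, 0.002, 0, 0, 0, -1])

```text
clock: 11.52
eef_pos: [504.9, -130.5, 73.4]
tcp_rot: [3.139, 0.001, 2.155]
contact_force: [-12.8, 9.0, 45.8]
opening: 0.126
grasp_force: 54.6
```

Request:
send_rows(targets=[0.001, 0, -0.0012, 0, 0, 0, -1, 0.001, 0, -0.0012, 0, 0, -0.08, -1, 0.001, 0, -0.0012, 0, 0, -0.16, -1, 0.001, 0, -0.0012, 0, 0, -0.24, -1, 0.001, 0, -0.0012, 0, 0, -0.32, -1, 0.001, 0, -0.0012, 0, 0, -0.4, -1, 0.001, 0, -0.0012, 0, 0, -0.4, -1])

```text
clock: 12.1
eef_pos: [505.1, -130.1, 73.6]
tcp_rot: [3.139, 0.003, 2.56]
contact_force: [-5.4, 4.7, 29.6]
opening: 0.123
grasp_force: 52.3
```

```bash
python3 - <<'E'
from h import *
s=r.sense();print({k:np.round(s[k],2) for k in("eef_pos","tcp_rot","contact_force","wrist_torque","opening","grasp_force","qpos")})
print("force in tool",Ro.from_euler("xyz",s["tcp_rot"]).inv().apply(s["contact_force"]))
E
```

```text
{'eef_pos': array([ 505.09, -130.11,   73.61]), 'tcp_rot': array([3.14, 0.  , 2.56]), 'contact_force': array([-5.43,  4.66, 29.62]), 'wrist_torque': array([0.9 , 0.76, 0.11]), 'opening': np.float64(0.12), 'grasp_force': np.float64(52.28), 'qpos': array([-0.26,  0.35,  1.96,  0.  ,  0.82, -1.25])}
force in tool [  6.99481479   0.97690335 -29.64540525]
```

Request:
send_rows(targets=[0, 0, 0, 0, 0, -0.08, -1, 0, 0, 0, 0, 0, -0.16, -1, 0, 0, 0, 0, 0, -0.24, -1, 0, 0, 0, 0, 0, -0.32, -1, 0, 0, 0, 0, 0, -0.4, -1, 0, 0, 0, 0, 0, -0.45, -1, 0, 0, 0, 0, 0, -0.45, -1])

```text
clock: 12.68
eef_pos: [505.2, -129.7, 73.6]
tcp_rot: [3.141, 0.004, 3.009]
contact_force: [-4.6, 7.2, 29.0]
opening: 0.125
grasp_force: 52.3
```

Request:
send_rows(targets=[0, 0, 0, 0, 0, -0.07, -1, 0, 0, 0, 0, 0, -0.14, -1, 0, 0, 0, 0, 0, -0.21, -1, 0, 0, 0, 0, 0, -0.28, -1, 0, 0, 0, 0, 0, -0.35, -1, 0, 0, 0, 0, 0, -0.4, -1, 0, 0, 0, 0, 0, -0.4, -1])

```text
clock: 13.27
eef_pos: [505.1, -129.4, 73.6]
tcp_rot: [-3.142, 0.004, -2.875]
contact_force: [-5.2, 9.4, 29.9]
opening: 0.126
grasp_force: 52.4
```

```bash
python3 - <<'E'
from h import *
s=r.sense();print({k:np.round(s[k],2) for k in("eef_pos","tcp_rot","contact_force","wrist_torque","opening","grasp_force","qpos")})
print("force in tool",Ro.from_euler("xyz",s["tcp_rot"]).inv().apply(s["contact_force"]))
E
```

```text
{'eef_pos': array([ 505.13, -129.39,   73.61]), 'tcp_rot': array([-3.14,  0.  , -2.87]), 'contact_force': array([-5.19,  9.36, 29.91]), 'wrist_torque': array([1.74, 0.72, 0.1 ]), 'opening': np.float64(0.13), 'grasp_force': np.float64(52.36), 'qpos': array([-0.26,  0.35,  1.96,  0.  ,  0.82, -2.09])}
force in tool [  2.41820965  10.39261107 -29.92045298]
```

Request:
send_rows(targets=[0, 0, 0, 0, 0, -0.05, -1, 0, 0, 0, 0, 0, -0.1, -1, 0, 0, 0, 0, 0, -0.1, -1])

```text
clock: 13.52
eef_pos: [505.1, -129.4, 73.6]
tcp_rot: [-3.141, 0.004, -2.777]
contact_force: [-4.8, 8.6, 30.7]
opening: 0.126
grasp_force: 53.7
```

```bash
python3 - <<'E'
from h import *
s=r.sense();print({k:np.round(s[k],3) for k in("tcp_rot","contact_force","wrist_torque","opening","grasp_force")})
E
```

```text
{'tcp_rot': array([-3.141,  0.004, -2.777]), 'contact_force': array([-4.795,  8.615, 30.693]), 'wrist_torque': array([ 1.635,  0.791, -0.802]), 'opening': np.float64(0.126), 'grasp_force': np.float64(53.731)}
```

Request:
send_rows(targets=[0, 0, 0, 0, 0, 0.02, -0.1, 0, 0, 0, 0, 0, 0.02, -0.1, 0, 0, 0, 0, 0, 0.02, -0.1, 0, 0, 0, 0, 0, 0.02, -0.1, 0, 0, -0.01, 0, 0, 0.02, -0.1, 0, 0, -0.03, 0, 0, 0.02, -0.1, 0, 0, -0.06, 0, 0, 0.02, -0.1, 0, 0, -0.1, 0, 0, 0.02, -0.1, 0, 0, -0.14, 0, 0, 0.02, -0.1, 0, 0, -0.14, 0, 0, 0.02, -0.1])

```text
clock: 14.35
eef_pos: [507.2, -131.3, 218.8]
tcp_rot: [-3.135, 0.009, -2.797]
contact_force: [1.8, -0.8, 0.1]
opening: 0.447
grasp_force: 0.0
```

```bash
python3 - <<'E'
from h import *
import cv2
s=r.sense();print(s["eef_pos"],s["contact_force"])
w=cams.grab_frame("wrist");f=cams.grab_frame("scene");t=cams.grab_frame("top")
cv2.imwrite("pics/w8.png",cv2.resize(w["color"],(800,500)))
for n,g in(("s",f),("t",t)):cv2.imwrite(f"pics/{n}8.png",g["color"])
# bystanders unmoved: scene difference outside arm/case
d=cv2.absdiff(cv2.imread("pics/scene0.png"),f["color"]).max(2)
for n,(x0,x1,y0,y1) in dict(tw=(330,352,180,222),glue=(322,336,160,180),mug=(364,398,178,212),slab=(368,404,224,252),drum=(162,196,202,232),wood=(160,195,222,265),sd=(140,155,195,240)).items():print(n,(d[y0:y1,x0:x1]>40).mean().round(3))
b=tri
m=cv2.cvtColor(w["color"],cv2.COLOR_BGR2HSV)
print("tongue tip exp",proj(w,W([-54-66,0,95])),"keeper",proj(w,W([-113,0,107.5])),"pivot top",proj(w,W([-54,0,124])))
E
```

```text
[ 507.18106933 -131.33998263  218.77469477] [ 1.82144878 -0.83787364  0.14783972]
tw 0.0
glue 0.0
mug 0.0
slab 0.0
drum 0.0
wood 0.0
sd 0.0
tongue tip exp [322.68306724 111.86750972] keeper [322.6703967  120.19268291] pivot top [321.39681135 186.1453877 ]
```

View pics/w8.png

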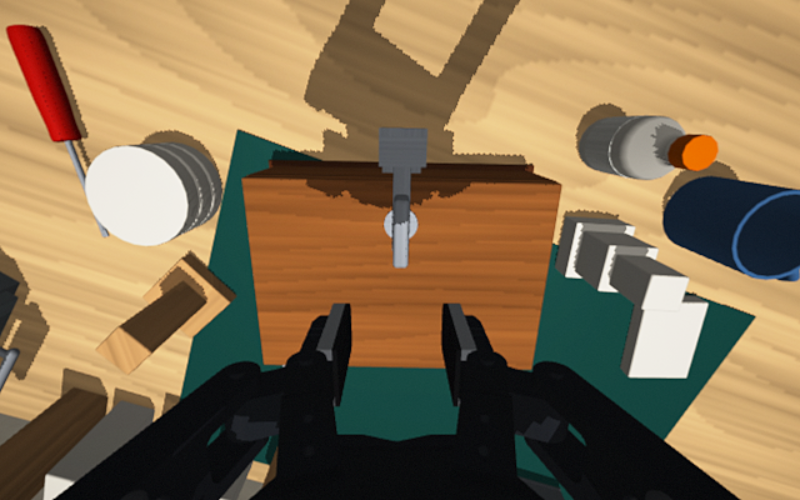

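The tongue runs straight from the pivot at (400,225) under the keeper lip at (403,150). The lid is down and the bystanders haven't moved.

```bash
python3 -c "
from rig import r
print(r.sense()['contact_force'],r.sign_off())"
```

```text
the job is handed in; nothing more can be done
[-0.77133189  0.55397056 -0.12572692] None
```

The case lid is shut and the catch is turned to its stop with the tongue under the keeper; the arm is clear, the bystanders haven't moved, and I handed the job in at about 14.5 s (verdict not shown).

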